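# Show the ball in the bead dish

### The arm

A 6-joint arm with a two-finger parallel gripper is mounted at the origin on a cart in front of the work surface, level with it; the furniture and walls round the work are solid. World frame = base frame: x ahead of the robot, y to its left, z up, the work surface at z = 0. Lengths are in m, angles in rad, forces in N, time in s.
With the tool pointing down it reaches from about 0.35 to 0.975 m from the base axis. Payload 4.9 kg.
Tool frame: the origin (TCP) lies on the mounting face of the last link; the fingertips stand 173 mm ahead of it and the grasp point (between the pads) lies ctrl.pinch_z ahead of it (ctrl.pinch_z is the distance from the TCP to the grasp point, in m); z points along the fingers, y is the line along which they close (so a half turn about z gives the same grasp; the last joint's range is limited). The gripper opens to 85 mm and grips with 20 to 120 N. Pads are 22 mm wide; open, the fingers measure 114 mm over their backs; the gripper's body (76 mm by 85 mm) begins 54 mm behind the grasp point. The pads swing forward as they close: fully open they stand 13 mm farther back than shut.
Start: joints at [1.227, 0.053, 1.613, -0, 1.476, -0.119], TCP at [0.139, 0.609, 0.405] pointing down, gripper open.
Joint ranges: [-3.01, 3.01], [-1.01, 2.22], [0.06, 2.58], [-1.02, 4.17], [0.09, 2.62], [-3.14, 3.14]. Speed limits (rad/s): [2.57, 2.57, 3.14, 3.14, 3.14, 3.14].

### API

Orientations are given as a rotation vector (axis times angle).
In Python, from station import telemetry, eyes, ctrl gives the robot as it stands.
- The arm moves only by the tool apply_moves, never from a script. Its argument "plan" is a list of rows, each a list of 5 numbers: the finger opening in m, from 0 to 0.0854, then the shift along the tool's x, y, z in m, then the turn about the tool's z in rad. In form: [[jaw, x, y, z, roll], ...]. A call has 1 to 12 rows; each row is the pose to reach, as a shift and turn from the pose commanded when the call began, along the tool's axes at that moment; what a row does not reach only later rows make up. A row lasts 1/12 s, in which the tool goes at most 41.7 mm and 7.16 degrees, less where a joint would pass 70% of its speed; a pose out of reach is approached as far as the arm can. A call with a gripper value outside its range is refused whole. The fingers move at their own pace and stop on an object; "newtons" is the grip in N (left out, the last holds). Time passes only in rows, so rows that repeat a pose let the fingers close. It gives the time, the measured TCP pose, the force, the opening and the grip force at its end, in the units of the state.
- telemetry.get_obs(): the state, without advancing time (a new reading comes with each control period).
- eyes.get_image(name): name is "scene" or "top" or "wrist"; returns a dict with "img" (384x512x3 uint8, blue, green, red), "range_z" (384x512 float32, m along the optical axis (not along the pixel's ray), 0 where there is no reading), "K" (3x3 intrinsics, pixels), "pose" (4x4, takes a point from camera to world coordinates); the wrist camera has in their place "hand_eye" (4x4, takes a point from camera to tool coordinates, whose origin is the TCP and whose axes are the flange's). Camera axes: x right, y down, z forward; pixel columns grow to the right and rows downward; lengths in m; the calibration is good to about 2 mm. A picture is of the moment at which its call begins: read the wrist's pose just before it.
- ctrl.finish_job(): hands the job in; it is judged then, once.
Trained networks look in a picture, given as the dict that the camera call returned (one of the last four; its "shot" number tells which), for a name from the list of things; names that differ only in an ending like _2 or _b are one class to them, and where a whole thing is asked for, a point or a joint stands for the part that bears it (a point fixed in the world has none). Each returns a list of dicts, best first, with "confidence" (0 to 1); they miss things now and then, are a little off and sometimes report something else, mostly with a low value. They report only what shows in the picture. A call takes as long as a camera call. They do not tell look-alikes from the thing itself.
- eyes.search_frame(thing, picture): "box" ([left, top, right, bottom] in pixels, round what is visible of it).
- eyes.outline_of(thing, picture): "region" (384x512 bool, what is visible of it) and "box" ([left, top, right, bottom] in pixels, round what is visible of it).
- eyes.tip_of(thing, picture): "point" ([column, row] in pixels: a listed point, or the origin of a listed thing).
The state is a dict: "t": time; "q": joint angles; "dq": joint speeds; "effort": joint torques, N m; "tool_pos": TCP position; "tool_rot": TCP orientation; "contact_force": force on the tool from outside, world axes, zero at the start; "wrist_torque": the same for the moment, N m; "opening": finger opening in m; "grip_force": force on a finger pad.
Only numpy, scipy, OpenCV 4.12 (cv2) and the standard library are available. Lean on these libraries where they do the work, as an engineer would, in place of code of your own. Each camera call takes 0.05 s, during which the arm holds its last target. There are 200 camera calls.

### The job

A customer wants to see the loose ball in the bead dish: swing the magnifier arm from above the dish to your right, nearly to its end stop. Then lift the dish by its long sides straight up, about 10 cm above its block, and once it is up turn it a quarter turn clockwise (seen from above), so that its tab points left. Keep it level with the ball in the middle all the while, leave the other goods alone, and finish still holding it there.

Things in the scene. Friction and masses are not known exactly. Their poses are not given: they have to be found in the camera images.
- magnifier: counter magnifier, fixed to the counter: round dark foot 84 mm across, steel post 16 mm thick, hinge head at the top (up to 164 mm high). Origin: centre of the foot on the counter, under the hinge axis; its x axis points from the block (which lies 180 mm off on the -x side) to the post, z up
- magnifier_arm (a joint): angle (rad) of the magnifier's swing arm about the vertical hinge axis. 0: the arm points along the magnifier's -x axis and the lens is straight above the dish; grows anticlockwise seen from above, so the lens goes to the robot's right; end stops at -0.25 and 1.5. It starts within 0.2 of 0. Light friction (0.08 N m): stays where it is left
- magnifier_hinge (a point): point on the vertical hinge axis, at the arm's height (150 mm above the counter)
- magnifier_pin (a point): upright round wooden grip pin on the arm, 14 mm thick; it stands out of a flat bar 12 mm wide and 10 mm thick, free from 158 to 200 mm above the counter, 130 mm from the hinge axis. This point is on the pin's axis, 182 mm above the counter; can be pinched from above, the pin turns in the fingers
- magnifier_lens (a point): centre of the round lens, 180 mm from the hinge axis, 150 mm above the counter; its ring is 86 mm across and 10 mm thick
- block: wooden display block fixed to the counter, 90 mm long (its x), 40 mm wide (its y), 40 mm high; origin: centre of its underside. At the start its axes and those of the magnifier and of the dish are parallel
- bead_dish: loose oblong wooden dish, about 0.13 kg, lying lengthwise on the block, overhanging its sides by 7 mm: 110 mm long (x), 54 mm wide (y; flat long sides, grip at mid length), 22 mm high, round hollow of 42 mm diameter in the middle, rounded tab at the -x end. Origin: centre of its underside, 40 mm above the counter at the start; z up
- dish_middle (a point): where the ball's centre is when the ball lies in the middle of the hollow: 17.5 mm above the dish's underside, at its centre. The hollow's floor slopes gently (about 0.17 rad) up to a rim
- dish_tab (a point): in the tab of the dish, 80 mm from the dish's centre on its -x side, 5 mm above the underside; the tab is 30 mm wide, 10 mm thick and ends 92 mm from the dish's centre; it points towards the robot at the start
- ball_center (a point): centre of the loose stone ball, 20 mm in diameter, that lies in the hollow of the dish and can roll
- sign_pack: bystander, loose: stack of small wooden signs, 50x62x33 mm, left of the dish; origin: centre of its underside
- wallet: bystander, loose: flat tan wallet, 88x109x14 mm, right of the dish, below where the arm swings; origin: centre of its underside
- pocket_mirror: bystander, loose: flower-shaped flat pocket mirror, 65x75x5 mm, left of the magnifier's foot; origin: centre of its underside
Not all that is in view belongs to the job. Several things have the shape of the bead_dish; the one meant has the colours described above. There is more than one size of the block; the one meant has the size given above.

How it is judged:
On the way, in this order (a step that is already met when the one before it is completed fails the run):
1. the magnifier arm is swung to the right, near its stop, while the dish still lies on the block (value of joint magnifier_arm above 1.2 rad and z of bead_dish in the frame of block below 0.05 m), for 0.2 s.
2. the dish is lifted clear of the block, not yet turned (z of bead_dish in the frame of block above 0.065 m and angle between the x axis of bead_dish and the x axis of block, either way round below 0.4 rad), for 0.1 s.
At the end, for the whole second after the job is handed in: Arm at 1.2 rad or more; the fingers hold the dish at rest, 60 to 160 mm above the block's top, within 40 mm of its centre, crosswise to it within 10 degrees, tab to the left, tilted under 6 degrees, the ball within 6 mm of the middle of the hollow (value of joint magnifier_arm above 1.2 rad and z of bead_dish in the frame of block between 0.1 and 0.2 m and horizontal distance between bead_dish and block below 0.04 m and angle between the x axis of bead_dish and the x axis of block, either way round above 1.396 rad and y of dish_tab in the frame of block above 0.03 m and angle between bead_dish's own z axis and vertical below 0.105 rad and distance between ball_center and dish_middle below 0.006 m and linear speed of bead_dish below 0.03 m/s and angular speed of bead_dish below 0.15 rad/s and contact force between the fingers and bead_dish above 2 N and contact force between bead_dish and block below 0.05 N); the arm keeps its last pose, push and grip.
It fails at once if the ball rolls more than 10 mm from the middle of the hollow (distance between ball_center and dish_middle above 0.01 m).
It fails at once if the dish is tilted by more than 11 degrees (angle between bead_dish's own z axis and vertical above 0.2 rad).
It fails at once if a bystander is shifted by more than 20 mm (distance of any of sign_pack, wallet, pocket_mirror from where it was at the start of the episode above 0.02 m).
It also fails if it takes over 59 s, if anything falls off the work surface, if the arm or the gripper's body presses on something with over 40 N, if the wrist force passes 120 N, or if a joint passes its speed limit or range.

## Working session

There is one attempt and no reset: what is moved stays moved. The work goes in short steps, Python scripts to look and compute and a tool call to move; the robot and the scene stay as the last step left them, time stands still between calls to the robot, and variables do not carry over. Pictures are saved under pics/ and viewed, at most 10 in all, crops included, and the job is handed in when it is done.

Besides the shell and the picture viewer there is one more tool, called after "Request:" in YAML: its name, and indented under it one key for each argument. apply_moves: Moves the arm, as the interface text tells. Its arguments: {"type":"object","properties":{"plan":{"type":"array","items":{"type":"array","items":{"type":"number"}}},"newtons":{"type":"number"}},"required":["plan"]}

```bash
mkdir -p pics; ls; cat > h.py <<'E'
import numpy as np,cv2
from scipy.spatial.transform import Rotation as R
from station import telemetry,eyes,ctrl
def Tt():
    o=telemetry.get_obs();T=np.eye(4);T[:3,:3]=R.from_rotvec(o['tool_rot']).as_matrix();T[:3,3]=o['tool_pos'];return T
def shot(n):
    T=Tt();p=eyes.get_image(n);p['W']=p['pose'] if n!='wrist' else T@p['hand_eye'];return p
def ray(p,uv,z):
    d=p['W'][:3,:3]@np.linalg.inv(p['K'])@[uv[0],uv[1],1];c=p['W'][:3,3];return c+d*(z-c[2])/d[2]
def cloud(p):
    v,u=np.mgrid[:384,:512];z=p['range_z'];k=p['K']
    P=np.stack([(u-k[0,2])/k[0,0]*z,(v-k[1,2])/k[1,1]*z,z],-1)
    return P@p['W'][:3,:3].T+p['W'][:3,3]
def dep(p,uv):
    return cloud(p)[int(round(uv[1])),int(round(uv[0]))]
E
python3 - <<'E'
from h import *
np.set_printoptions(precision=3,suppress=True)
print(ctrl.pinch_z,telemetry.get_obs())
Z=dict(magnifier=0,magnifier_hinge=.15,magnifier_pin=.182,magnifier_lens=.15,block=0,bead_dish=.04,dish_middle=.0575,dish_tab=.045,ball_center=.0575,sign_pack=0,wallet=0,pocket_mirror=0)
ims=[]
for n in('top','scene'):
    p=shot(n);ims.append(p['img'])
    for t,z in Z.items():
        for d in eyes.tip_of(t,p)[:4]:
            print(n,t,round(d['confidence'],2),np.array(d['point']),ray(p,d['point'],z),dep(p,d['point']))
cv2.imwrite('pics/a.png',cv2.resize(np.vstack(ims),(0,0),fx=.78,fy=.78))
E
```

```text
pics
0.1547 {'t': 0.0, 'q': array([ 1.227,  0.053,  1.614,  0.   ,  1.476, -0.119]), 'dq': array([-0.001, -0.001,  0.   ,  0.001, -0.001, -0.001]), 'effort': array([ -0.002, -39.369, -37.017,  -0.   ,   0.007,  -0.   ]), 'tool_pos': array([0.139, 0.609, 0.403]), 'tool_rot': array([-0.352, -3.121,  0.003]), 'contact_force': array([ 0.086,  0.333, -0.596]), 'wrist_torque': array([ 0.022, -0.033, -0.006]), 'grip_force': 0.0, 'opening': 0.08552972364541961}
top magnifier 0.78 [232.4 179.1] [0.644 0.103 0.   ] [0.622 0.097 0.158]
top magnifier_hinge 0.91 [229.2 170.4] [0.65  0.107 0.15 ] [0.65  0.107 0.159]
top magnifier_lens 0.98 [230.6 229.2] [0.468 0.102 0.15 ] [0.469 0.1   0.153]
top bead_dish 0.86 [353.2 211.7] [ 0.529 -0.3    0.04 ] [ 0.53  -0.308  0.006]
top bead_dish 0.79 [242.9 230.2] [0.468 0.066 0.04 ] [0.466 0.064 0.15 ]
top bead_dish 0.62 [287.4 145.2] [ 0.754 -0.084  0.04 ] [ 0.763 -0.086  0.001]
top dish_middle 0.9 [285.4 144.8] [ 0.751 -0.076  0.058] [ 0.761 -0.078  0.011]
top dish_middle 0.7 [241.2 226.4] [0.48  0.071 0.058] [0.478 0.07  0.149]
top dish_middle 0.58 [356.6
[... 1746 characters left out ...]
6  0.011]
scene dish_middle 0.75 [226.6 226. ] [0.475 0.064 0.057] [0.471 0.054 0.065]
scene dish_tab 0.86 [376.  232.8] [ 0.783 -0.162  0.045] [ 0.817 -0.133  0.013]
scene dish_tab 0.76 [354.7 296.4] [ 0.581 -0.303  0.045] [ 0.609 -0.278  0.012]
scene dish_tab 0.71 [203.5 243.5] [0.398 0.047 0.045] [0.393 0.033 0.054]
scene ball_center 0.4 [227.1 223.3] [0.482 0.074 0.057] [0.474 0.059 0.07 ]
scene sign_pack 0.6 [192.4 225.3] [0.435 0.194 0.   ] [0.428 0.18  0.011]
scene sign_pack 0.17 [232.2 171.2] [0.685 0.402 0.   ] [0.516 0.095 0.192]
scene wallet 0.58 [295. 263.] [ 0.575 -0.099 -0.   ] [ 0.563 -0.114  0.016]
scene pocket_mirror 0.65 [230.9 208.1] [0.568 0.209 0.   ] [0.563 0.198 0.008]
```

View pics/a.png

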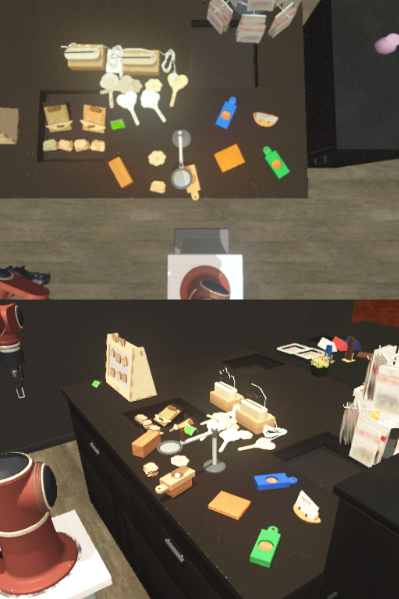

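The thing meant is the wooden dish at about (240,230) in the top view: natural wood, lying on a block, tab towards the robot. The blue one (287,145) and the green one (353,212) lie flat on the counter and have the wrong colours. I'll set off above the pin and confirm with a crop from there.

Request:
apply_moves:
  plan:
    - [0.085,-0.04,-0.034,0,-0.04]
    - [0.085,-0.07,-0.06,0,-0.08]
    - [0.085,-0.1,-0.085,0,-0.12]
    - [0.085,-0.13,-0.11,0,-0.16]
    - [0.085,-0.16,-0.136,0,-0.2]
    - [0.085,-0.19,-0.161,0,-0.24]
    - [0.085,-0.22,-0.186,0,-0.28]
    - [0.085,-0.25,-0.212,0,-0.32]
    - [0.085,-0.28,-0.237,0,-0.36]
    - [0.085,-0.31,-0.263,0,-0.4]
    - [0.085,-0.34,-0.288,0,-0.44]
    - [0.085,-0.36,-0.305,0,-0.46]

```text
t: 2.3
tool_pos: [0.4236, 0.2291, 0.405]
tool_rot: [-0.368, 3.119, -0.001]
contact_force: [-0.6, -0.2, -0.1]
opening: 0.0847
grip_force: 0.0
```

```bash
cat > look.py <<'E'
from h import *
import sys
np.set_printoptions(precision=3,suppress=True)
T=Tt();y=np.arctan2(T[1,1],T[0,1]);print('tcp',T[:3,3],'yaw_y',np.degrees(y),'q6',telemetry.get_obs()['q'][5])
Z=dict(magnifier_hinge=.15,magnifier_pin=.182,magnifier_lens=.15,bead_dish=.04,dish_middle=.0575,dish_tab=.045,ball_center=.0575)
for n in sys.argv[2:]:
    p=shot(n)
    for t,z in Z.items():
        for d in eyes.tip_of(t,p)[:3]:
            w=ray(p,d['point'],z);dl=T[:3,:3].T@(np.r_[w[:2],T[2,3]]-T[:3,3])
            print(n,t,round(d['confidence'],2),np.array(d['point']),w,'tool dxy',dl[:2])
    cv2.imwrite(f'pics/{sys.argv[1]}_{n}.png',p['img'] if n=='wrist' else cv2.resize(p['img'][150:300,130:330],(800,600)))
E
python3 look.py b wrist scene
```

```text
tcp [0.424 0.229 0.405] yaw_y 103.44674182553486 q6 -1.464055482234978
wrist magnifier_pin 0.92 [ 41.3 297.3] [0.523 0.095 0.182] tool dxy [-0.066 -0.154]
wrist magnifier_lens 0.61 [ 67.  212.1] [0.471 0.092 0.15 ] tool dxy [-0.014 -0.144]
wrist bead_dish 0.59 [ 91.5 170.7] [0.475 0.057 0.04 ] tool dxy [-0.01 -0.18]
wrist dish_middle 0.71 [ 86.5 173.3] [0.473 0.06  0.057] tool dxy [-0.008 -0.176]
wrist dish_tab 0.88 [77.  94.4] [0.399 0.039 0.045] tool dxy [ 0.068 -0.179]
scene magnifier_hinge 0.96 [274.7 169.4] [0.653 0.104 0.15 ] tool dxy [-0.195 -0.175]
scene magnifier_pin 0.55 [231.7 174.1] [0.517 0.098 0.182] tool dxy [-0.06  -0.149]
scene magnifier_lens 0.57 [215.5 190.3] [0.468 0.099 0.15 ] tool dxy [-0.013 -0.137]
scene bead_dish 0.95 [340.2 322. ] [ 0.511 -0.338  0.04 ] tool dxy [ 0.047 -0.572]
scene bead_dish 0.79 [347.7 238.4] [ 0.713 -0.135  0.04 ] tool dxy [-0.197 -0.421]
scene bead_dish 0.58 [225.2 230.4] [0.473 0.071 0.04 ] tool dxy [-0.012 -0.165]
scene dish_middle 0.88 [228.3 227.3] [0.476 0.057 0.057] tool dxy [-0.01 -0.18]
scene dish_middle 0.73 [340.6 313.7] [ 0.514 -0.333  0.057] tool dxy [ 0.043 -0.568]
scene dish_middle 0.65 [343.5 230.8] [ 0.709 -0.122  0.057] tool dxy [-0.196 -0.407]
scene dish_tab 0.65 [351.7 295.3] [ 0.578 -0.297  0.045] tool dxy [-0.028 -0.548]
scene dish_tab 0.61 [373.9 233.5] [ 0.777 -0.161  0.045] tool dxy [-0.253 -0.462]
scene dish_tab 0.57 [204.7 243.7] [0.4   0.044 0.045] tool dxy [ 0.066 -0.174]
scene ball_center 0.57 [228.4 224.3] [0.482 0.068 0.057] tool dxy [-0.02 -0.17]
```

View pics/b_scene.png

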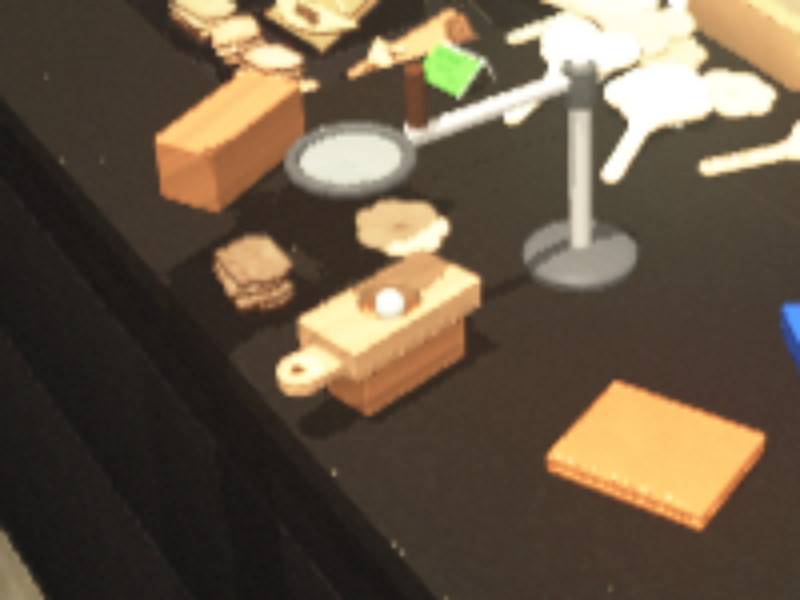

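View pics/b_wrist.png

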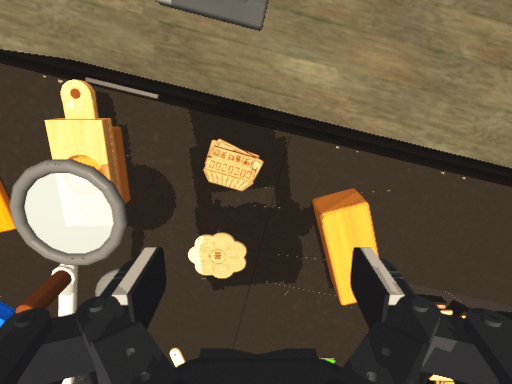

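The crop confirms it: the light wooden dish with the white ball is on the block (crop 390,302). The dark grip pin is at (415,95), and the blue and green look-alikes lie elsewhere. Next I go above the pin.

Request:
apply_moves:
  plan:
    - [0.05,-0.013,-0.03,0,0]
    - [0.05,-0.026,-0.062,0,0]
    - [0.05,-0.04,-0.095,0,0]
    - [0.05,-0.053,-0.126,0,0]
    - [0.05,-0.063,-0.152,0,0]
    - [0.05,-0.063,-0.152,0,0]
    - [0.05,-0.063,-0.152,0,0]

```text
t: 3.68
tool_pos: [0.5195, 0.0976, 0.4045]
tool_rot: [0.365, -3.12, -0.001]
contact_force: [-0.1, 0.4, 0.4]
opening: 0.0499
grip_force: 0.0
```

```bash
python3 look.py c wrist top | grep -v " 0\.[0-3]"
```

```text
(no output)
```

View pics/c_wrist.png

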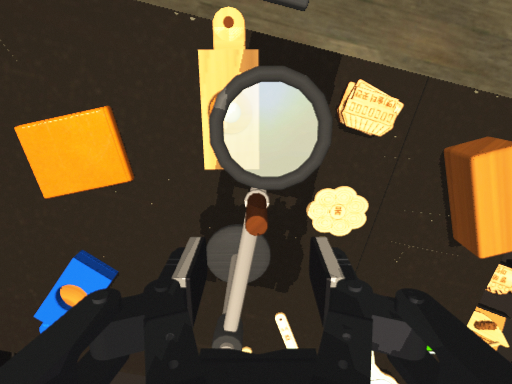

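```bash
python3 look.py c2 wrist
```

```text
tcp [0.519 0.099 0.405] yaw_y 103.47530794778956 q6 -1.7592656596968204
wrist magnifier_hinge 0.71 [223.6 335.5] [0.649 0.099 0.15 ] tool dxy [-0.127 -0.03 ]
wrist magnifier_pin 0.87 [254.8 214.9] [0.522 0.096 0.182] tool dxy [-0.002 -0.003]
wrist bead_dish 0.97 [ 78.2 287.9] [ 0.721 -0.077  0.04 ] tool dxy [-0.156 -0.218]
wrist dish_middle 0.69 [ 71.2 293. ] [ 0.716 -0.076  0.057] tool dxy [-0.151 -0.216]
wrist dish_middle 0.33 [358.6 110.3] [0.443 0.179 0.057] tool dxy [0.055 0.096]
wrist dish_tab 0.77 [ 49.7 330.2] [ 0.788 -0.105  0.045] tool dxy [-0.214 -0.261]
wrist dish_tab 0.67 [229.5  22.2] [0.396 0.041 0.045] tool dxy [ 0.133 -0.027]
wrist dish_tab 0.18 [336.5 210.8] [0.551 0.194 0.045] tool dxy [-0.054  0.086]
wrist ball_center 0.31 [226.5  24. ] [0.4   0.04  0.057] tool dxy [ 0.129 -0.029]
```

The view shows the pin at (256,215), midway between the fingers. Down and pinch.

Request:
apply_moves:
  plan:
    - [0.05,-0.001,-0.001,0.02,0]
    - [0.05,-0.002,-0.002,0.042,0]
    - [0.05,-0.002,-0.002,0.063,0]
    - [0.05,-0.002,-0.002,0.063,0]
    - [0.0,-0.002,-0.002,0.063,0]
    - [0.0,-0.002,-0.002,0.063,0]
    - [0.0,-0.002,-0.002,0.063,0]
    - [0.0,-0.002,-0.002,0.063,0]
    - [0.0,-0.002,-0.002,0.063,0]
    - [0.0,-0.002,-0.002,0.063,0]
  newtons: 25

```text
t: 5.72
tool_pos: [0.5219, 0.0972, 0.3438]
tool_rot: [-0.368, 3.117, -0.0]
contact_force: [-0.4, 0.2, 6.5]
opening: 0.0131
grip_force: 24.9
```

```bash
python3 - <<'E'
from h import *
T=Tt();o=telemetry.get_obs();print(o['opening'],o['grip_force'],T[:3,3])
hg=np.array([.651,.104]);v=T[:2,3]-hg;r=np.hypot(*v);a0=np.arctan2(v[1],v[0]);print(r,a0)
for k in range(1,20):
    a=a0+k*.09;w=hg+.5*(r+.13)*np.r_[np.cos(a),np.sin(a)] 
    d=T[:3,:3].T@(np.r_[w,T[2,3]]-T[:3,3]);print(k,d[:2].round(3),a-np.pi-.237+2*np.pi)
E
```

```text
0.013058780315625405 24.883058667182922 [0.52190148 0.09715221 0.34376359]
0.12928001006658627 -3.08859915824361
1 [ 0.002 -0.011] -0.09400650465381766
2 [ 0.003 -0.023] -0.004006504653816911
3 [ 0.002 -0.035] 0.08599349534618295
4 [ 0.    -0.046] 0.1759934953461828
5 [-0.002 -0.058] 0.26599349534618266
6 [-0.006 -0.069] 0.3559934953461834
7 [-0.01 -0.08] 0.44599349534618327
8 [-0.016 -0.09 ] 0.5359934953461831
9 [-0.022 -0.1  ] 0.625993495346183
10 [-0.029 -0.109] 0.7159934953461828
11 [-0.038 -0.117] 0.8059934953461827
12 [-0.046 -0.125] 0.8959934953461826
13 [-0.056 -0.132] 0.9859934953461824
14 [-0.066 -0.138] 1.0759934953461832
15 [-0.076 -0.143] 1.165993495346183
16 [-0.087 -0.147] 1.2559934953461829
17 [-0.098 -0.15 ] 1.3459934953461827
18 [-0.11  -0.152] 1.4359934953461826
19 [-0.122 -0.153] 1.5259934953461833
```

Request:
apply_moves:
  plan:
    - [0.0,0.002,-0.011,0,0]
    - [0.0,0.003,-0.023,0,0]
    - [0.0,0.002,-0.035,0,0]
    - [0.0,0.0,-0.046,0,0]
    - [0.0,-0.002,-0.058,0,0]
    - [0.0,-0.006,-0.069,0,0]
    - [0.0,-0.01,-0.08,0,0]
    - [0.0,-0.016,-0.09,0,0]
    - [0.0,-0.022,-0.1,0,0]
    - [0.0,-0.022,-0.1,0,0]

```text
t: 6.55
tool_pos: [0.5673, 0.0039, 0.3434]
tool_rot: [-0.367, 3.117, -0.002]
contact_force: [-1.6, -0.4, 7.1]
opening: 0.0134
grip_force: 25.4
```

Request:
apply_moves:
  plan:
    - [0.0,-0.007,-0.009,0,0]
    - [0.0,-0.016,-0.017,0,0]
    - [0.0,-0.024,-0.025,0,0]
    - [0.0,-0.034,-0.032,0,0]
    - [0.0,-0.044,-0.038,0,0]
    - [0.0,-0.054,-0.043,0,0]
    - [0.0,-0.065,-0.047,0,0]
    - [0.0,-0.076,-0.05,0,0]
    - [0.0,-0.083,-0.0515,0,0]
    - [0.0,-0.083,-0.0515,0,0]
    - [0.0,-0.083,-0.0515,0,0]

```text
t: 7.47
tool_pos: [0.6593, -0.0261, 0.3433]
tool_rot: [-0.369, 3.118, -0.004]
contact_force: [0.4, -2.2, 4.9]
opening: 0.0132
grip_force: 25.5
```

Request:
apply_moves:
  plan:
    - [0.05,0,0,0,0]
    - [0.05,0,0,0,0]
    - [0.05,0,0,0,0]
    - [0.05,0,0,0,0]
    - [0.05,0,0,-0.03,0]
    - [0.05,0,0,-0.06,0]
    - [0.05,0,0,-0.08,0]
    - [0.05,0,0,-0.08,0]

```text
t: 8.13
tool_pos: [0.6595, -0.0257, 0.4282]
tool_rot: [-0.368, 3.111, -0.004]
contact_force: [-0.9, -0.3, 1.6]
opening: 0.0498
grip_force: 0.0
```

```bash
python3 look.py d scene wrist| grep -E "tcp|magn|middle|ball|tab"
```

```text
tcp [ 0.659 -0.026  0.428] yaw_y 103.48470773339452 q6 -1.9578391301182358
scene magnifier_hinge 0.79 [272.1 169.8] [0.646 0.107 0.15 ] tool dxy [-0.018  0.132]
scene magnifier_pin 0.73 [303.6 179. ] [ 0.651 -0.026  0.182] tool dxy [0.008 0.002]
scene magnifier_lens 0.91 [318.9 195.1] [ 0.668 -0.067  0.15 ] tool dxy [ 0.001 -0.042]
scene dish_middle 0.9 [340.2 314.7] [ 0.512 -0.335  0.057] tool dxy [ 0.216 -0.266]
scene dish_middle 0.74 [345.2 228. ] [ 0.72  -0.115  0.057] tool dxy [-0.038 -0.101]
scene dish_middle 0.71 [230.4 226.7] [0.481 0.056 0.057] tool dxy [0.154 0.121]
scene dish_tab 0.93 [205.3 241.4] [0.406 0.052 0.045] tool dxy [0.229 0.135]
scene dish_tab 0.64 [376.8 232.2] [ 0.787 -0.161  0.045] tool dxy [-0.092 -0.162]
scene dish_tab 0.58 [352.7 292.5] [ 0.586 -0.292  0.045] tool dxy [ 0.133 -0.242]
scene ball_center 0.52 [226.7 225.3] [0.477 0.067 0.057] tool dxy [0.156 0.133]
wrist magnifier_hinge 0.86 [416.  216.8] [0.651 0.103 0.15 ] tool dxy [-0.022  0.127]
wrist magnifier_hinge 0.24 [204.2  57. ] [ 0.573 -0.085  0.15 ] tool dxy [ 0.098 -0.038]
wrist magnifier_pin 0.89 [252.7 199.6] [ 0.656 -0.031  0.182] tool dxy [ 0.004 -0.004]
wrist magnifier_lens 0.85 [188.5 170.5] [ 0.656 -0.082  0.15 ] tool dxy [ 0.017 -0.054]
wrist dish_tab 0.92 [55.8 55.5] [ 0.602 -0.246  0.045] tool dxy [ 0.108 -0.201]
wrist dish_tab 0.79 [155.4 257.6] [ 0.803 -0.118  0.045] tool dxy [-0.118 -0.124]
wrist ball_center 0.25 [208.7  56.6] [ 0.568 -0.097  0.057] tool dxy [ 0.106 -0.047]
```

View pics/d_scene.png

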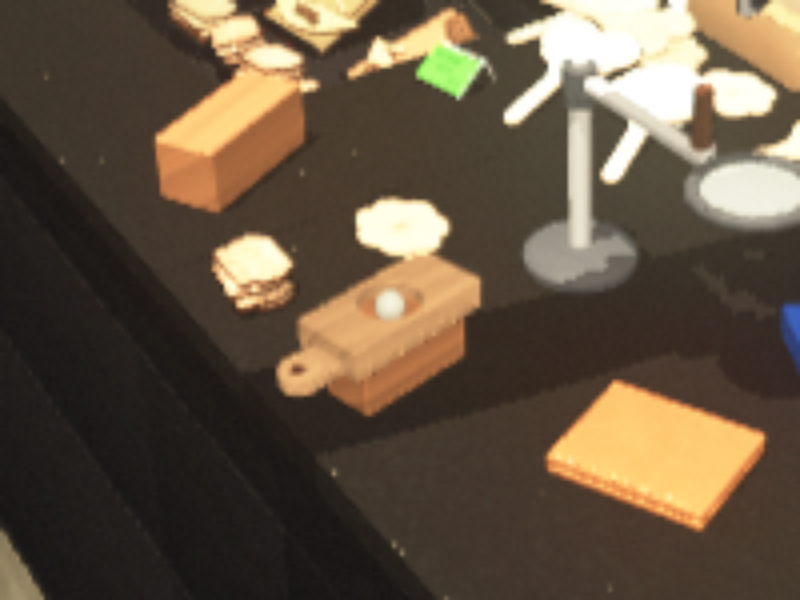

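The arm now stands at about 1.37 rad, the ball is in the middle of the dish (crop 390,303), and nothing else has been disturbed. Next I go above the dish.

Request:
apply_moves:
  plan:
    - [0.085,0.02,0.016,0,0]
    - [0.085,0.045,0.036,0,0]
    - [0.085,0.07,0.056,0,0]
    - [0.085,0.095,0.076,0.02,0]
    - [0.085,0.12,0.096,0.05,0]
    - [0.085,0.145,0.116,0.08,0]
    - [0.085,0.158,0.126,0.1,0]
    - [0.085,0.158,0.126,0.12,0]
    - [0.085,0.158,0.126,0.12,0]
    - [0.085,0.158,0.126,0.12,0]

```text
t: 9.77
tool_pos: [0.4755, 0.06, 0.3013]
tool_rot: [0.369, -3.118, -0.0]
contact_force: [1.1, -0.0, 1.2]
opening: 0.0852
grip_force: 0.0
```

```bash
python3 look.py e wrist; python3 - <<'E'
from h import *
p=shot('wrist');r=eyes.outline_of('bead_dish',p);C=cloud(p)
m=(C[...,2]>.056)&(C[...,2]<.067)&(np.hypot(C[...,0]-.475,C[...,1]-.06)<.09)
print(m.sum());q=(C[m][:,:2]*1e4).astype(np.float32)
b=cv2.minAreaRect(q);print(np.array(b[0])/1e4,np.array(b[1])/1e4,b[2])
E
```

```text
tcp [0.475 0.06  0.301] yaw_y 103.48677915676076 q6 -1.836099235780486
wrist magnifier_hinge 0.32 [254.6  77.6] [0.398 0.039 0.15 ] tool dxy [ 0.08  -0.002]
wrist magnifier_pin 0.57 [423.4 176.7] [0.414 0.093 0.182] tool dxy [0.052 0.047]
wrist bead_dish 0.97 [255.4 192.9] [0.476 0.057 0.04 ] tool dxy [ 0.    -0.003]
wrist dish_middle 0.88 [258.4 196.5] [0.472 0.059 0.057] tool dxy [ 0.003 -0.   ]
wrist dish_tab 0.56 [256.  80.] [0.397 0.039 0.045] tool dxy [ 0.081 -0.002]
wrist ball_center 0.57 [257.6 199.3] [0.475 0.059 0.057] tool dxy [ 0.001 -0.001]
9950
[0.47363525 0.05840275] [0.11058104 0.05427164] 13.577478408813477
```

View pics/e_wrist.png

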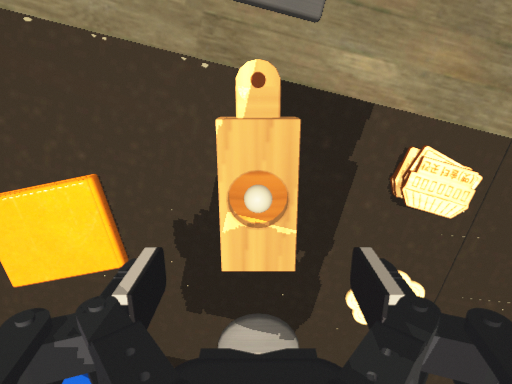

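The view shows the dish between the open fingers with the ball in the middle (258,199). The measured outline of 110×54 mm, top at 62 mm, matches the dish. I go down and close gently.

Request:
apply_moves:
  plan:
    - [0.085,0.001,-0.001,0.02,0]
    - [0.085,0.002,-0.001,0.04,0]
    - [0.085,0.002,-0.001,0.06,0]
    - [0.085,0.002,-0.001,0.08,0]
    - [0.085,0.002,-0.001,0.092,0]
    - [0.085,0.002,-0.001,0.099,0]
    - [0.085,0.002,-0.001,0.099,0]
    - [0.075,0.002,-0.001,0.099,0]
    - [0.07,0.002,-0.001,0.099,0]
    - [0.066,0.002,-0.001,0.099,0]
    - [0.063,0.002,-0.001,0.099,0]
    - [0.061,0.002,-0.001,0.099,0]
  newtons: 30

```text
t: 11.27
tool_pos: [0.4744, 0.0585, 0.2035]
tool_rot: [-0.368, 3.118, -0.0]
contact_force: [0.5, 1.2, -0.8]
opening: 0.0607
grip_force: 0.0
```

Request:
apply_moves:
  plan:
    - [0.06,0,0,0,0]
    - [0.059,0,0,0,0]
    - [0.058,0,0,0,0]
    - [0.057,0,0,0,0]
    - [0.056,0,0,0,0]
    - [0.055,0,0,0,0]
    - [0.054,0,0,0,0]
    - [0.053,0,0,0,0]
    - [0.052,0,0,0,0]
    - [0.05,0,0,0,0]
    - [0.045,0,0,0,0]
    - [0.045,0,0,0,0]

```text
t: 12.27
tool_pos: [0.4742, 0.0585, 0.2029]
tool_rot: [-0.369, 3.12, 0.0]
contact_force: [-0.2, 2.2, 3.8]
opening: 0.0532
grip_force: 31.9
```

```bash
python3 look.py f wrist scene| grep -E "tcp|middle|ball|tab|lens"; python3 -c "
from h import *;o=telemetry.get_obs();print(o['opening'],o['grip_force'],o['contact_force'])"
```

```text
tcp [0.474 0.059 0.203] yaw_y 103.47404237468668 q6 -1.8392391630172644
wrist dish_middle 0.39 [500.8 221.6] [0.427 0.143 0.058] tool dxy [0.027 0.094]
wrist dish_tab 0.96 [259.9  74.8] [0.396 0.04  0.045] tool dxy [ 0.081 -0.   ]
wrist dish_tab 0.31 [255.9 258.4] [0.471 0.056 0.045] tool dxy [ 0.003 -0.002]
wrist ball_center 0.83 [258.8 282.8] [0.475 0.058 0.057] tool dxy [-0.001 -0.   ]
scene magnifier_lens 0.71 [318.  199.7] [ 0.653 -0.082  0.15 ] tool dxy [-0.141 -0.179]
scene dish_middle 0.98 [339.2 314.8] [ 0.51  -0.334  0.057] tool dxy [ 0.057 -0.39 ]
scene dish_middle 0.96 [227.1 224.4] [0.479 0.07  0.057] tool dxy [-0.008  0.01 ]
scene dish_middle 0.47 [193.1 223.9] [0.407 0.122 0.057] tool dxy [0.05  0.077]
scene dish_tab 0.77 [375.7 232. ] [ 0.785 -0.159  0.045] tool dxy [-0.251 -0.284]
scene dish_tab 0.76 [204.1 244.2] [0.398 0.043 0.045] tool dxy [0.078 0.003]
scene dish_tab 0.59 [351.  294.2] [ 0.579 -0.294  0.045] tool dxy [-0.02  -0.367]
scene ball_center 0.39 [227.8 224.3] [0.481 0.069 0.057] tool dxy [-0.009  0.009]
0.05393561340137392 32.2186160927334 [-0.54713782  3.22735465  4.298276  ]
```

Gripped: opening 54 mm, 32 N, ball still in the middle. I lift slowly.

Request:
apply_moves:
  plan:
    - [0.045,0,0,-0.003,0]
    - [0.045,0,0,-0.008,0]
    - [0.045,0,0,-0.016,0]
    - [0.045,0,0,-0.026,0]
    - [0.045,0,0,-0.036,0]
    - [0.045,0,0,-0.047,0]
    - [0.045,0,0,-0.058,0]
    - [0.045,0,0,-0.069,0]
    - [0.045,0,0,-0.08,0]
    - [0.045,0,0,-0.09,0]
    - [0.045,0,0,-0.096,0]
    - [0.045,0,0,-0.1,0]

```text
t: 14.07
tool_pos: [0.4743, 0.0585, 0.3041]
tool_rot: [-0.368, 3.118, -0.0]
contact_force: [-0.2, -0.6, -0.7]
opening: 0.0536
grip_force: 31.8
```

Request:
apply_moves:
  plan:
    - [0.045,0,0,0,0]
    - [0.045,0,0,0,0]
    - [0.045,0,0,0,0]

```text
t: 14.32
tool_pos: [0.4738, 0.0585, 0.3019]
tool_rot: [0.368, -3.118, -0.0]
contact_force: [0.1, 0.1, -1.5]
opening: 0.0534
grip_force: 31.8
```

```bash
cat > chk.py <<'E'
from h import *
np.set_printoptions(precision=4,suppress=True)
T=Tt();p=shot('wrist');C=cloud(p)
print(T[:3,3],np.degrees(np.arctan2(T[1,1],T[0,1])),telemetry.get_obs()['q'][5])
for t in('ball_center','dish_tab'):
    for d in eyes.tip_of(t,p)[:2]:print(t,d['confidence'],d['point'],ray(p,d['point'],.1575 if t[0]=='b' else .145))
print('tip side',C[60:90:10,260])
m=(abs(C[...,2]-.162)<.012)&(np.hypot(C[...,0]-T[0,3],C[...,1]-T[1,3])<.06)&(p['range_z']>0)
v,u=np.nonzero(m);k=(v<230)&(abs(u-256)<70);P=C[m][k];c=P.mean(0);n=np.linalg.svd(P-c,full_matrices=0)[2][2];print(m.sum(),c,'tilt deg',np.degrees(np.arccos(abs(n[2]))))
cv2.imwrite('pics/g%d.png'%p['shot'],p['img']);print('pics/g%d.png'%p['shot'])
E
python3 chk.py
```

```text
[0.4738 0.0585 0.3019] 103.47624481908692 -1.8392116329440718
ball_center 0.78 [257.5, 281.0] [0.4733 0.0574 0.1575]
dish_tab 0.64 [259.6, 73.2] [0.3946 0.0393 0.145 ]
tip side [[0.3905 0.0384 0.1501]
 [0.3937 0.0392 0.1499]
 [0.397  0.04   0.1505]]
29417 [0.4329 0.0473 0.1613] tilt deg 5.6107015148068395
pics/g14.png
```

Lifted level: the tab top is at 0.150, as expected, and the ball is central. Now the clockwise quarter turn, in two calls.

Request:
apply_moves:
  plan:
    - [0.045,0,0,0,0.015]
    - [0.045,0,0,0,0.045]
    - [0.045,0,0,0,0.1]
    - [0.045,0,0,0,0.17]
    - [0.045,0,0,0,0.25]
    - [0.045,0,0,0,0.33]
    - [0.045,0,0,0,0.41]
    - [0.045,0,0,0,0.49]
    - [0.045,0,0,0,0.56]
    - [0.045,0,0,0,0.61]
    - [0.045,0,0,0,0.64]
    - [0.045,0,0,0,0.65]

```text
t: 15.47
tool_pos: [0.474, 0.0585, 0.3025]
tool_rot: [-0.649, -3.073, 0.0]
contact_force: [0.2, 0.5, -1.0]
opening: 0.0533
grip_force: 31.8
```

Request:
apply_moves:
  plan:
    - [0.045,0,0,0,0.015]
    - [0.045,0,0,0,0.05]
    - [0.045,0,0,0,0.12]
    - [0.045,0,0,0,0.21]
    - [0.045,0,0,0,0.31]
    - [0.045,0,0,0,0.42]
    - [0.045,0,0,0,0.53]
    - [0.045,0,0,0,0.64]
    - [0.045,0,0,0,0.74]
    - [0.045,0,0,0,0.82]
    - [0.045,0,0,0,0.88]
    - [0.045,0,0,0,0.91]

```text
t: 16.47
tool_pos: [0.474, 0.0585, 0.3026]
tool_rot: [-1.935, -2.474, 0.0]
contact_force: [0.1, 0.1, -0.6]
opening: 0.0534
grip_force: 31.7
```

Request:
apply_moves:
  plan:
    - [0.045,0,0,0,0.01]
    - [0.045,0,0,0,0.01]
    - [0.045,0,0,0,0.01]
    - [0.045,0,0,0,0.01]
    - [0.045,0,0,0,0.01]
    - [0.045,0,0,0,0.01]

```text
t: 16.97
tool_pos: [0.474, 0.0585, 0.3027]
tool_rot: [-1.944, -2.468, 0.0]
contact_force: [0.1, -0.8, -1.3]
opening: 0.0537
grip_force: 31.7
```

```bash
python3 chk.py; python3 look.py h scene | grep -E "pin|lens|ball|tab"
```

```text
[0.474  0.0585 0.3027] 13.535950032501866 -0.2693826986231789
ball_center 0.59 [256.2, 283.2] [0.4745 0.0574 0.1575]
dish_tab 0.79 [254.5, 73.9] [0.4547 0.137  0.145 ]
tip side [[0.4556 0.1418 0.1501]
 [0.4564 0.1386 0.151 ]
 [0.4572 0.1353 0.151 ]]
30703 [0.4643 0.0999 0.1616] tilt deg 9.053818477042858
pics/g15.png
scene magnifier_pin 0.84 [303.9 178.4] [ 0.653 -0.024  0.182] tool dxy [-0.122  0.155]
scene magnifier_lens 0.86 [319.7 196.3] [ 0.666 -0.072  0.15 ] tool dxy [-0.172  0.156]
scene dish_tab 0.94 [351.1 294.8] [ 0.578 -0.295  0.045] tool dxy [-0.368  0.019]
scene dish_tab 0.64 [375.9 234.8] [ 0.777 -0.168  0.045] tool dxy [-0.291  0.241]
scene dish_tab 0.61 [204.  184.8] [0.532 0.305 0.045] tool dxy [0.226 0.115]
scene ball_center 0.46 [228.5 192.2] [0.562 0.207 0.057] tool dxy [0.124 0.121]
```

View pics/h_scene.png

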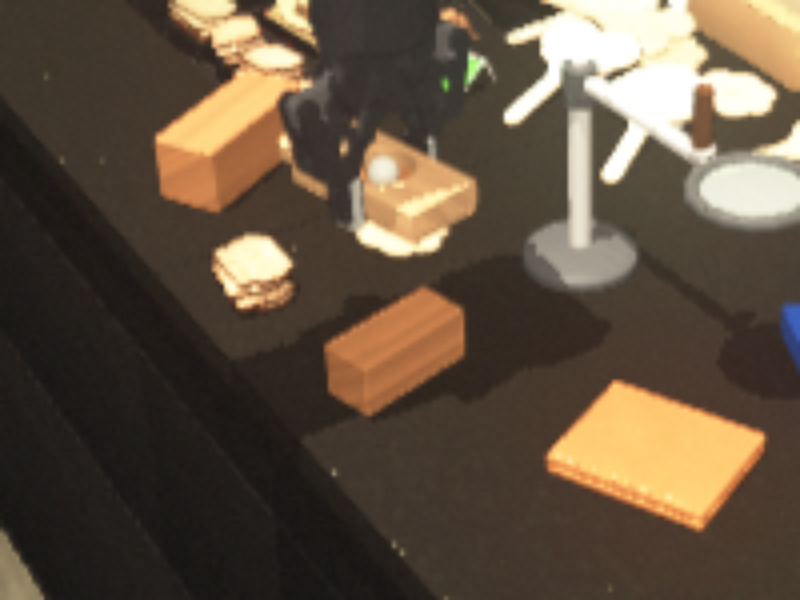

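The dish is held level above the block, tab to the left, ball in the middle (crop 385,168), and the arm is swung right. I hand it in.

```bash
python3 -c "
from station import ctrl;print(ctrl.finish_job())"
```

```text
the job is handed in; nothing more can be done
None
```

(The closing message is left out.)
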